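Lay out the jeweller's soldering station

ROBOT

A 6-joint arm with a two-finger parallel gripper is mounted at the origin on the work surface. World frame = base frame: x ahead of the robot, y to its left, z up, the work surface at z = 0. Lengths are in m, angles in rad, forces in N, time in s.
With the tool pointing down it reaches from about 0.375 to 0.975 m from the base axis. Payload 3.8 kg.
Tool frame: the origin (TCP) lies midway between the tips of the shut fingers; the grasp point (between the pads) lies 19 mm behind it; z points along the fingers, y is the direction in which the jaws open and shut (so a half turn about z gives the same grasp; the last joint's range is limited). The gripper opens to 85 mm and grips with 20 to 120 N. Pads are 22 mm wide; open, the fingers measure 114 mm over their backs; the gripper's body (76 mm by 85 mm) begins 54 mm behind the grasp point. The pads swing forward as they close: fully open they stand 13 mm farther back than shut.
Start: joints at [-1.199, 0.264, 1.604, -0, 1.274, -0.037], TCP at [0.268, -0.619, 0.231] pointing down, gripper open.
Joint ranges: [-2.63, 2.63], [-0.94, 2.18], [0.31, 2.57], [-1.31, 4.45], [0, 2.66], [-2.55, 2.55]. Speed limits (rad/s): [2.57, 2.57, 3.14, 3.14, 3.14, 3.14].

INTERFACE

Orientations are given as a rotation vector (axis times angle).
In Python, from workcell import bot gives the robot as it stands. The module is installed in compiled form; this text tells all that it offers.
- The arm moves only by the tool play_rows, never from a script. Its argument "series" is a list of rows, each an object with "translation": the shift along the tool's x, y, z in m, a list of three; "spin": the turn about the tool's z in units of 5 degrees (1.0 is 5 degrees). In form: [{"translation": [dx, dy, dz], "spin": spin}, ...]. A call has 1 to 5 rows; each row shifts and turns the commanded pose from where the row before left it, along the tool's axes as they then stand; what a row does not reach is not made up. A row lasts 1/10 s, in which the tool goes at most 50 mm and 8.59 degrees, less where a joint would pass 70% of its speed; a pose out of reach is approached as far as the arm can. A call is refused whole if a number of a shift passes 0.05 or a number of a turn 1, either way. A call with a gripper value outside its range is refused whole. "jaw" is the gripper's target within -1 to 1 (fully open at 1, half-way at 0, shut at -1), set as the call begins (left out, the last holds). The fingers move at their own pace and stop on an object; "force" is the grip in N (left out, the last holds). Time passes only in rows, so rows that do not move let the fingers close. It gives the time, the measured TCP pose, the force and the opening at its end, in the units of the state.
- bot.read_state(): the state, without advancing time (a new reading comes with each control period).
- bot.read_camera(name): name is "scene" or "top" or "wrist"; returns the picture (420x560x3 uint8, blue, green, red); there is no depth.
- bot.get_calibration(name): a dict with "fov_y" (degrees; the focal length in pixels is half the picture's height over the tangent of half this angle, whatever the lens; pixels are square), "cx", "cy" (the principal point, pixels), "k1" (the pictures are not rectified: a ray, as slopes to the right and down, at radius r is drawn at 1 + k1 r^2 times it, then the intrinsics apply), "R" (3x3) and "t" (3): a world point X has camera coordinates R X + t. Camera axes: x right, y down, z forward; pixel columns grow to the right and rows downward; lengths in m; the calibration is good to about 2 mm. A picture is of the moment at which its call begins: read the wrist's pose just before it. get_calibration takes no time and is no camera call; for the wrist camera it gives the pose at the moment of the call.
- bot.finish_job(): hands the job in, once; it reports no verdict.
The state is a dict: "time": time; "q": joint angles; "joint_vel": joint speeds; "joint_torque": joint torques, N m; "tool_pos": TCP position; "tcp_rot": TCP orientation; "wrist_force": force on the tool from outside, world axes, zero at the start; "torque": the same for the moment, N m; "width": opening from 0.0 (shut) to 1.0 (fully open).
Only numpy, scipy, OpenCV 4.12 (cv2) and the standard library are available. Lean on these libraries where they do the work, as an engineer would, in place of code of your own. Each camera call takes 0.05 s, during which the arm holds its last target. There are 200 camera calls.

TASK

Set up the bench for soldering: lay the black charcoal block flat on the middle of the hexagonal firebrick, and the brass ring flat on the middle of the charcoal block. Stand the amber flux jar on the bench midway between the firebrick and the steel bowl, in line with them, and the red-lidded solder tin midway between the firebrick and the small anvil, in line with them. Leave the brush, the file and the brass saucer alone.

Things in the scene. Friction and masses are not known exactly. Their poses are not given: they have to be found in the camera images.
- brick: Fixed terracotta-coloured hexagonal firebrick, 150 mm across corners, 130 mm across flats, 30 mm high, flat top. Origin: centre of its underside, on the bench. Its y axis is the horizontal line on which the steel bowl and the anvil stand, one on each side, so its x axis is square to that line. z up.
- bowl: Fixed open steel bowl, 120 mm across the rim, 45 mm high. Origin: centre of its underside, on the bench. It stands to the left or right of the firebrick, 290 to 330 mm from it centre to centre.
- anvil: Fixed small anvil: a round pale wooden stump 120 mm in diameter and 30 mm high with a dark steel plate 70 x 70 x 15 mm on top (45 mm high in all). Origin: centre of its underside, on the bench. It stands on the other side of the firebrick from the bowl, 290 to 330 mm from it centre to centre.
- charcoal: Loose black charcoal soldering block, 50 mm (its x) x 80 mm (its y) x 30 mm high, about 60 g. Origin: centre of its underside; z up.
- ring: Loose brass ring lying flat, outer diameter 40 mm, hole 26 mm, 14 mm high, about 80 g. Origin: centre of its underside; z is its axis, up.
- jar: Loose round amber glass flux jar, 48 mm in diameter, 42 mm high to the shoulder, with a narrower white cap 30 mm in diameter on top, 55 mm high in all, about 110 g. Origin: centre of its underside; z up.
- tin: Loose round solder tin, 48 mm in diameter, pale metal body 30 mm high, with a red lid 49 mm in diameter on top, 42 mm high in all, about 90 g. Origin: centre of its underside; z up.
- brush: Loose flat brush with a yellow handle, lying on the bench, one of the things lying about the bench: leave it where it is. Origin: on its underside, x along its length.
- file: Loose flat steel file with a green handle, 230 mm long, 18 mm high, lying crosswise at the far side of the bench, one of the things lying about the bench: leave it where it is. Origin: on its underside near its middle, x along its length.
- saucer: Loose small brass saucer, 90 mm across, 12 mm high, one of the things lying about the bench: leave it where it is. Origin: centre of its underside.
Things that resemble listed ones, but are neither listed nor needed, are in the scene too. Several things look just like the jar: the one meant starts farthest from the robot's base.

How it is judged:
By the outcome, as a careful person would: the job done as asked, in the order asked, and still so for the second after the job is handed in, with the robot touching nothing.
It also fails if it takes over 106 s, if anything falls off the work surface, if the arm or the gripper's body presses on something with over 40 N, if the wrist force passes 120 N, or if a joint passes its speed limit or range.

## Working session

There is one attempt and no reset: what is moved stays moved. The work goes in short steps, Python scripts to look and compute and a tool call to move; the robot and the scene stay as the last step left them, time stands still between calls to the robot, and variables do not carry over. Pictures are saved under pics/ and viewed, about 12 in all and at most 16, crops included, and the job is handed in when it is done.

Besides the shell and the picture viewer there is one more tool, called after ">>>" as a command line: name --argument value ..., lists and objects as JSON in quotes. play_rows: Moves the arm, as the interface text tells. Its arguments: {"type":"object","properties":{"series":{"type":"array","items":{"type":"object","properties":{"translation":{"type":"array","items":{"type":"number"}},"spin":{"type":"number"}}}},"jaw":{"type":"number"},"force":{"type":"number"}},"required":["series"]}

```bash
mkdir -p pics
cat > h.py <<'E'
import numpy as np, cv2
from workcell import bot
def ray(c,u,v):
    f=210/np.tan(np.radians(c["fov_y"])/2)
    K=np.array([[f,0,c["cx"]],[0,f,c["cy"]],[0,0,1]])
    xd=(u-c["cx"])/f; yd=(v-c["cy"])/f
    rd=np.hypot(xd,yd); r=rd
    for _ in range(30): r=rd/(1+c["k1"]*r*r)
    s=r/rd if rd>0 else 1
    R=np.array(c["R"]);t=np.array(c["t"])
    return -R.T@t, R.T@np.array([xd*s,yd*s,1])
def onz(c,u,v,z):
    o,d=ray(c,u,v); return (o+d*(z-o[2])/d[2])
def proj(c,X):
    f=210/np.tan(np.radians(c["fov_y"])/2)
    p=np.array(c["R"])@np.array(X)+np.array(c["t"]); x,y=p[:2]/p[2]; s=1+c["k1"]*(x*x+y*y)
    return c["cx"]+f*x*s, c["cy"]+f*y*s
def snap(n,name):
    c=bot.get_calibration(n); im=bot.read_camera(n); cv2.imwrite(f"pics/{name}.png",im)
    return c,im
E
python3 - <<'E'
from h import *
for n in ["top","scene","wrist"]:
    c,im=snap(n,n+"0"); print(n,c["fov_y"],c["k1"],-np.array(c["R"]).T@c["t"])
print(bot.read_state())
E
```

```text
top 55.431474476029585 -0.05160271788925254 [ 0.46340309 -0.01539781  1.05782389]
scene 57.233390172964995 0.0341029208483113 [ 0.98668889 -0.13052518  0.83331505]
wrist 58.78044947456007 -0.06087010096676528 [ 0.33004079 -0.59185514  0.37259323]
{'time': 0.15, 'q': array([-1.19887704e+00,  2.64627517e-01,  1.60507671e+00, -1.12282135e-05,
        1.27370331e+00, -3.68884108e-02]), 'joint_vel': array([-0.00034262, -0.00033013, -0.00506005,  0.00082199, -0.0013904 ,
       -0.00022633]), 'joint_torque': array([ 8.02111026e-04, -5.15907240e+01, -3.67959380e+01, -5.03396075e-05,
        8.08107230e-03, -1.34653274e-05]), 'tool_pos': array([ 0.26811551, -0.61883885,  0.23020721]), 'tcp_rot': array([-3.07443994e+00, -6.37333515e-01,  4.91669175e-04]), 'wrist_force': array([-0.23755453, -0.24457061, -0.57564863]), 'torque': array([ 0.01213604,  0.01330581, -0.03394778]), 'width': 1.0035461174547446}
```

View pics/top0.png

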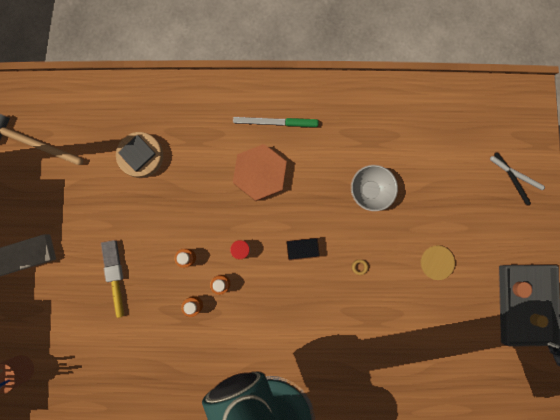

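View pics/scene0.png

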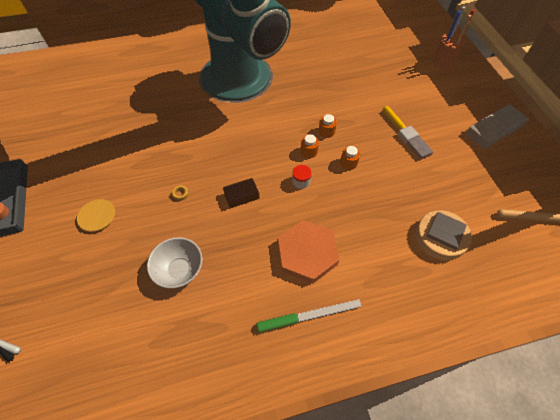

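The top view shows the brick at (260,173), bowl (374,188), anvil (138,155), charcoal (303,249), ring (360,267) and tin (240,249). There are three jar look-alikes at (185,258), (220,284) and (192,306), and (185,258) looks the farthest from the base. For the ring, the saucer at (438,263) and the dark tray items at (524,290) are decoys. The dark block at the left (25,255) and the anvil plate could be taken for the charcoal.

```bash
cat > m.py <<'E'
from h import *
def blobs(im,mask,amin=40):
    n,l,s,ce=cv2.connectedComponentsWithStats(mask.astype(np.uint8))
    return [(tuple(np.round(ce[i],1)),s[i,4],cv2.findContours((l==i).astype(np.uint8),0,1)[0][0]) for i in range(1,n) if s[i,4]>=amin]
def masks(im):
    h=cv2.cvtColor(im,cv2.COLOR_BGR2HSV).astype(int);H,S,V=h[...,0],h[...,1],h[...,2]
    return dict(white=(S<60)&(V>150),red=((H<4)|(H>176))&(S>190)&(V>110),black=(V<45),brick=((H<9))&(S>140)&(S<205)&(V>110),brass=(H>17)&(H<28)&(S>120)&(V>90),
      grey=(S<70)&(V>60))
E
python3 - <<'E'
from m import *
zs=dict(white=.055,red=.042,black=.03,brick=.03,brass=.012,grey=.045)
T=cv2.imread("pics/top0.png"); S=cv2.imread("pics/scene0.png")
for n,im in (("top",T),("scene",S)):
    c=bot.get_calibration(n)
    for k,m in masks(im).items():
        for ce,a,ct in blobs(im,m,60):
            p=onz(c,*ce,zs[k])[:2]
            if a<6000 and abs(p[1])<.6 and .2<p[0]<.95:
                r=cv2.minAreaRect(ct); print(n,k,ce,a,p.round(4),"rect",np.round(r[0],1),np.round(r[1],1),round(r[2],1))
a=cv2.resize(T[90:330,90:480],None,fx=2,fy=2,interpolation=cv2.INTER_CUBIC); cv2.imwrite("pics/topc.png",a)
E
```

```text
top white (np.float64(258.4), np.float64(120.3)) 274 [0.7726 0.0342] rect [258.6 120.3] [51.2  5.3] 2.5
top white (np.float64(498.9), np.float64(163.0)) 67 [ 0.6669 -0.5882] rect [499.3 163.1] [21.1  3.2] 35.0
top white (np.float64(380.8), np.float64(187.2)) 835 [ 0.6012 -0.2782] rect [381.9 186.7] [32.5 33.6] 33.0
top white (np.float64(182.1), np.float64(258.0)) 101 [0.4194 0.2212] rect [182. 258.] [10. 10.] 90.0
top white (np.float64(111.3), np.float64(272.9)) 193 [0.3802 0.3994] rect [111.4 273. ] [14.1 13.7] 79.7
top white (np.float64(218.1), np.float64(285.2)) 101 [0.3531 0.1297] rect [218. 285.] [10. 10.] 90.0
top white (np.float64(189.2), np.float64(307.8)) 108 [0.2969 0.2006] rect [189.2 307.8] [11.3 10.6] 45.0
top red (np.float64(239.7), np.float64(249.2)) 261 [0.4423 0.0785] rect [239.5 249.5] [17. 17.] 90.0
top black (np.float64(302.8), np.float64(248.4)) 537 [ 0.4452 -0.0819] rect [302.8 248.4] [17.6 30.4] 84.0
top brick (np.float64(239.2), np.float64(249.3)) 292 [0.4418 0.0808] rect [239.5 249.5] [18.4 18.4] 45.0
top brass (np.float64(437.4), np.float64(262.4)) 884 [ 0.4
[... 2185 characters left out ...]
64(140.7)) 400 [0.4297 0.3987] rect [415.8 140.7] [37.3 12.2] 47.1
scene grey (np.float64(310.1), np.float64(138.6)) 70 [0.3466 0.1327] rect [310.  138.6] [10.2  7.8] 8.1
scene grey (np.float64(351.5), np.float64(150.2)) 72 [0.4137 0.2247] rect [351.7 150.3] [10.3  8. ] 33.7
scene grey (np.float64(446.5), np.float64(228.8)) 703 [0.6899 0.3503] rect [447.1 229.4] [32.4 24.2] 24.0
scene grey (np.float64(174.1), np.float64(262.5)) 2149 [ 0.6041 -0.2643] rect [174.  262.5] [49. 54.] 90.0
scene grey (np.float64(328.5), np.float64(310.1)) 488 [0.795  0.0268] rect [328.6 310. ] [ 8.  63.8] 76.5
scene grey (np.float64(9.3), np.float64(347.0)) 154 [ 0.6924 -0.5901] rect [  9.  347.1] [21.9  7.8] 21.0
```

View pics/topc.png

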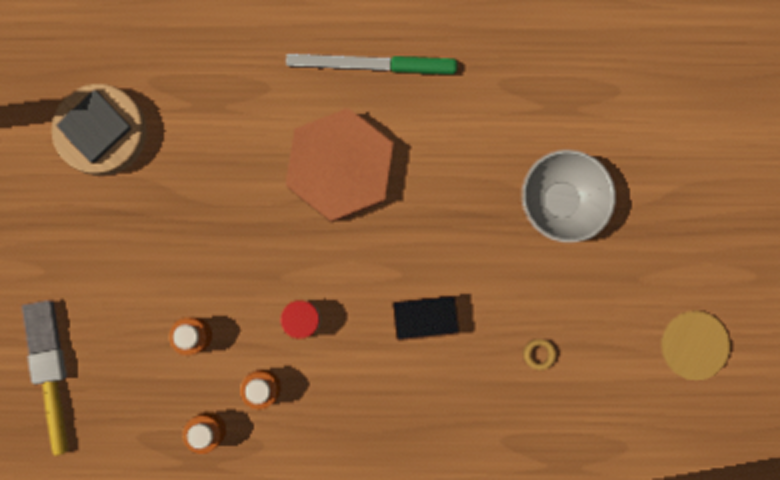

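The jar meant is at (185,258) in the top view, about (0.420, 0.221) and 0.474 m from the base. The other two are 0.376 and 0.360 m away. Next I'll measure the flat tops by intersecting masks from the two views on each height plane.

```bash
cat > rect.py <<'E'
from m import *
def rectify(c,im,z,x0,x1,y0,y1,st=.001):
    xs=np.arange(x0,x1,st);ys=np.arange(y0,y1,st)
    uv=np.array([[proj(c,(x,y,z)) for y in ys] for x in xs],np.float32)
    return cv2.remap(im,uv[...,0],uv[...,1],cv2.INTER_LINEAR)
def both(z,cx,cy,r,mf,ims,st=.001):
    m=None
    for n,im in ims:
        q=mf(cv2.cvtColor(rectify(bot.get_calibration(n),im,z,cx-r,cx+r,cy-r,cy+r,st),cv2.COLOR_BGR2HSV).astype(int))
        m=q if m is None else m&q
    k,l,s,ce=cv2.connectedComponentsWithStats(m.astype(np.uint8)); i=1+np.argmax(s[1:,4])
    ct=max(cv2.findContours((l==i).astype(np.uint8),0,1)[0],key=len)
    h=cv2.convexHull(ct); M=cv2.moments(h); R=cv2.minAreaRect(h)
    return (cx-r+M["m01"]/M["m00"]*st, cy-r+M["m10"]/M["m00"]*st, cv2.contourArea(h)*st*st*1e4, np.round(R[1],1)*st*1e3, R[2], R[0][1]*st+cx-r, R[0][0]*st+cy-r)
E
python3 - <<'E'
from rect import *
T=cv2.imread("pics/top0.png"); S=cv2.imread("pics/scene0.png"); I=[("top",T),("scene",S)]
for n,im,pts in (("top",T,[(260,173),(230,173),(303,249),(145,155),(125,170),(374,165)]),("scene",S,[(308,250),(308,278),(270,290),(240,190),(245,203),(448,228),(430,245)])):
    for u,v in pts: print(n,(u,v),cv2.cvtColor(im[v:v+1,u:u+1],cv2.COLOR_BGR2HSV)[0,0])
f=lambda H,S,V,**k:0
print("brick",both(.03,.645,.04,.1,lambda h:(h[...,0]<9)&(h[...,1]<210)&(h[...,2]>100),I))
print("bowl",both(.045,.602,-.264,.085,lambda h:(h[...,1]<80)&(h[...,2]>70),I))
print("plate",both(.045,.689,.351,.07,lambda h:(h[...,1]<70)&(h[...,2]>25)&(h[...,2]<130),I))
print("stump",both(.03,.689,.351,.085,lambda h:(h[...,1]<135)&(h[...,2]>30),I))
print("char",both(.03,.445,-.082,.07,lambda h:(h[...,2]<60),I))
print("ring",both(.014,.4,-.23,.04,lambda h:(h[...,0]>17)&(h[...,1]>100)&(h[...,2]>60),I))
print("tin",both(.042,.4435,.079,.04,lambda h:((h[...,0]<5)|(h[...,0]>175))&(h[...,1]>180),I))
E
```

```text
top (260, 173) [ 11 159 164]
top (230, 173) [ 14 159 149]
top (303, 249) [130  27  28]
top (145, 155) [23 25 83]
top (125, 170) [ 16 112 191]
top (374, 165) [ 15  54 155]
scene (308, 250) [ 10 184 207]
scene (308, 278) [ 11 181  89]
scene (270, 290) [ 13 184 206]
scene (240, 190) [ 13 185  58]
scene (245, 203) [ 13 193  78]
scene (448, 228) [ 12  54 108]
scene (430, 245) [ 16 141 242]Traceback (most recent call last):
  File "<stdin>", line 6, in <module>
  File "rect.py", line 11, in both
    k,l,s,ce=cv2.connectedComponentsWithStats(m.astype(np.uint8)); i=1+np.argmax(s[1:,4])
                                                                       ~~~~~~~~~^^^^^^^^^
    return _wrapfunc(a, 'argmax', axis=axis, out=out, **kwds)
    return bound(*args, **kwds)
ValueError: attempt to get argmax of an empty sequence
```

Run:
```python
from rect import *
T=cv2.imread("pics/top0.png"); S=cv2.imread("pics/scene0.png"); I=[("top",T),("scene",S)]
b=both(.03,.645,.04,.1,lambda h:(h[...,0]<=11)&(h[...,2]>120),I);print("brick",b)
w=both(.045,.602,-.264,.085,lambda h:(h[...,1]<85)&(h[...,2]>60),I);print("bowl",w)
print("plate",both(.045,.689,.351,.07,lambda h:(h[...,1]<80)&(h[...,2]>25)&(h[...,2]<140),I))
a=both(.03,.689,.351,.085,lambda h:(h[...,1]<150)&(h[...,2]>30),I);print("stump",a)
print("charT",both(.03,.445,-.082,.07,lambda h:(h[...,2]<48)&(h[...,1]<100),I[:1]))
print("charS",both(.03,.445,-.082,.07,lambda h:(h[...,2]<75),I[1:]))
print("ring",both(.014,.4,-.23,.04,lambda h:(h[...,0]>16)&(h[...,1]>100)&(h[...,2]>60),I))
print("tin",both(.042,.4435,.079,.04,lambda h:((h[...,0]<5)|(h[...,0]>175))&(h[...,1]>180),I))
print("jar",both(.055,.42,.221,.03,lambda h:(h[...,1]<90)&(h[...,2]>120),I))
B,W,A=[np.array(v[:2]) for v in (b,w,a)]
print("dist",np.linalg.norm(B-W),np.linalg.norm(A-B),"ang",np.degrees(np.arctan2(*(A-W))), "off",np.cross((A-W)/np.linalg.norm(A-W),B-W))
print("jar tgt",(B+W)/2,"tin tgt",(A+B)/2)
```

```text
brick (0.6434437520685681, 0.03150008559591879, 146.035, array([129.8, 146.5]), 8.130102157592773, 0.6432200012207031, 0.0315399932861328)
bowl (0.6017522237298357, -0.2636398763756973, 110.55000000000001, array([118., 119.]), 90.0, 0.602, -0.2635)
plate (0.6903343055867175, 0.35068513948096625, 44.57, array([67.4, 67. ]), 46.005088806152344, 0.6902861557006836, 0.3508107757568359)
stump (0.6909881857285958, 0.348510046549997, 113.14000000000001, array([117.4, 120.8]), 52.4314079284668, 0.6914052047729492, 0.34977323913574215)
charT (0.4452498296836983, -0.08158944038929443, 34.25000000000001, array([45. , 77.2]), 83.2901611328125, 0.4451842956542969, -0.08156655883789063)
charS (0.45459951098606644, -0.08299035369774922, 49.760000000000005, array([63.5, 81. ]), 84.5596694946289, 0.45467640686035155, -0.08310224914550782)
ring (0.3987517427799118, -0.23025892730118086, 11.715, array([39., 38.]), 0.0, 0.398, -0.2305)
tin (0.4432138004246285, 0.07862781316348195, 15.7, array([43., 45.]), 90.0, 0.443, 0.07849999999999999)
jar (0.42030434782608694, 0.2202759092152037, 6.095, array([27.6, 28.3]), 45.0, 0.42075000190734857, 0.22075000381469725)
dist 0.2980700935817384 0.3205554375083333 ang 8.293854599571578 off 0.0013184712728157438
jar tgt [ 0.62259799 -0.1160699 ] tin tgt [0.66721597 0.19000507]<stdin>:13: DeprecationWarning: Arrays of 2-dimensional vectors are deprecated. Use arrays of 3-dimensional vectors instead. (deprecated in NumPy 2.0)
```

>>> play_rows --series '[{"translation": [0, 0, 0], "spin": -1}, {"translation": [0, 0, 0], "spin": -1}, {"translation": [0, 0, 0], "spin": -1}, {"translation": [0, 0, 0], "spin": -1}, {"translation": [0, 0, 0], "spin": -1}]' --jaw 1 --force 40

```text
time: 0.65
tool_pos: [0.2682, -0.6191, 0.2307]
tcp_rot: [-2.862, -1.293, -0.0]
wrist_force: [0.7, 0.6, 0.7]
width: 0.996
```

>>> play_rows --series '[{"translation": [0, 0, 0], "spin": -1}, {"translation": [0, 0, 0], "spin": -1}, {"translation": [0, 0, 0], "spin": -1}, {"translation": [0, 0, 0], "spin": -1}, {"translation": [0, 0, 0], "spin": -1}]'

```text
time: 1.15
tool_pos: [0.2682, -0.6191, 0.2307]
tcp_rot: [-2.514, -1.882, -0.0]
wrist_force: [0.4, -0.2, 0.2]
width: 0.998
```

>>> play_rows --series '[{"translation": [0, 0, 0], "spin": -1}, {"translation": [0, 0, 0], "spin": -1}, {"translation": [0, 0, 0], "spin": -1}, {"translation": [0, 0, 0], "spin": -1}, {"translation": [0, 0, 0], "spin": -0.66}]'

```text
time: 1.65
tool_pos: [0.2682, -0.6191, 0.2307]
tcp_rot: [-2.083, -2.35, -0.001]
wrist_force: [-0.3, -0.2, 0.1]
width: 1.0
```

>>> play_rows --series '[{"translation": [0.04, 0.02, 0], "spin": 0}, {"translation": [0.04, 0.02, 0], "spin": 0}, {"translation": [0.04, 0.02, 0], "spin": 0}, {"translation": [0.04, 0.02, 0], "spin": 0}, {"translation": [0.04, 0.02, 0], "spin": 0}]'

```text
time: 2.15
tool_pos: [0.3443, -0.4072, 0.2309]
tcp_rot: [-2.088, -2.347, -0.0]
wrist_force: [1.4, 0.1, -0.2]
width: 1.003
```

>>> play_rows --series '[{"translation": [0.04, 0.02, 0], "spin": 0}, {"translation": [0.04, 0.02, 0], "spin": 0}, {"translation": [0.04, 0.02, 0], "spin": 0}, {"translation": [0.04, 0.02, 0], "spin": 0}, {"translation": [0.04, 0.02, 0], "spin": 0}]'

```text
time: 2.65
tool_pos: [0.4202, -0.1969, 0.2312]
tcp_rot: [2.088, 2.347, 0.0]
wrist_force: [0.5, 0.3, 0.6]
width: 0.998
```

```bash
cat > plan.py <<'E'
import sys
from h import *
from scipy.spatial.transform import Rotation as Ro
def st(q=False):
    s=bot.read_state(); R=Ro.from_rotvec(s["tcp_rot"]).as_matrix()
    psi=np.degrees(np.arctan2(R[1,0],R[0,0]))
    print("t %.2f pos %s psi %.2f tilt %.2f F %s w %.3f q6 %.2f"%(s["time"],s["tool_pos"].round(4),psi,np.degrees(np.arccos(-R[2,2])),s["wrist_force"].round(1),s["width"],s["q"][5]))
    return s,R,psi
def to(x,y,z,psi_t=None):
    s,R,psi=st()
    if psi_t is not None: print("spin units",round(-(psi_t-psi)/5,2))
    print("shift now",(R.T@(np.array([x,y,z])-s["tool_pos"])).round(4))
    if psi_t is not None:
        a=np.radians(psi_t);R2=np.array([[np.cos(a),np.sin(a),0],[np.sin(a),-np.cos(a),0],[0,0,-1]])
        print("shift after spin",(R2.T@(np.array([x,y,z])-s["tool_pos"])).round(4))
if __name__=="__main__": to(*map(float,sys.argv[1:]))
E
python3 plan.py .4452 -.0816 .004 96.7
```

```text
t 2.65 pos [ 0.4202 -0.1969  0.2312] psi 96.70 tilt 0.01 F [0.5 0.3 0.6] w 0.998 q6 -0.61
spin units 0.0
shift now [0.1116 0.0383 0.2272]
shift after spin [0.1116 0.0383 0.2272]
```

>>> play_rows --series '[{"translation": [0.037, 0.013, 0.02], "spin": 0}, {"translation": [0.037, 0.013, 0.02], "spin": 0}, {"translation": [0.038, 0.012, 0.02], "spin": 0}, {"translation": [0, 0, 0.03], "spin": 0}, {"translation": [0, 0, 0], "spin": 0}]'

```text
time: 3.15
tool_pos: [0.4411, -0.0809, 0.1372]
tcp_rot: [-2.079, -2.345, 0.007]
wrist_force: [-0.9, 0.7, -0.3]
width: 0.998
```

Run:
```python
from rect import *
from plan import to
to(.4452,-.0816,.004,96.7)
c,im=snap("wrist","w1")
h=lambda h:(h[...,2]<60)&(h[...,1]<140)
orig=bot.get_calibration
m=rectify(c,im,.03,.445-.07,.445+.07,-.082-.07,-.082+.07)
print(both(.03,.445,-.082,.07,h,[("wrist",im)]))
```

```text
t 3.15 pos [ 0.4411 -0.0809  0.1372] psi 96.89 tilt 0.50 F [-0.9  0.7 -0.3] w 0.998 q6 -0.36
spin units 0.04
shift now [-0.0016  0.0051  0.1331]
shift after spin [-0.0012  0.004   0.1332]
(0.4463929895517358, -0.08147055106167848, 39.56, array([48.9, 81.7]), 83.6598129272461, 0.44643292999267575, -0.08139634704589845)
```

View pics/w1.png

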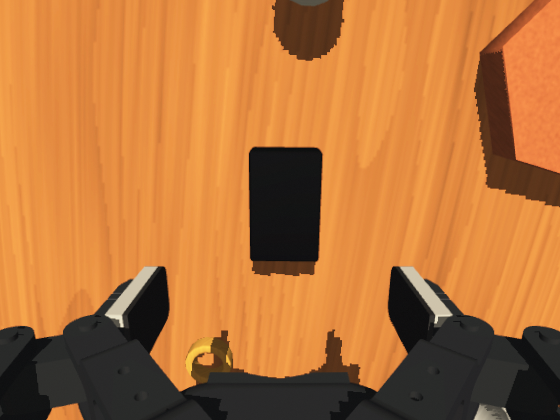

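Black block at (285,205) in the wrist view, well centred between the fingers; measured centre is (0.4463, -0.0815). Now descending.

>>> play_rows --series '[{"translation": [-0.001, 0.005, 0.02], "spin": 0}, {"translation": [0, 0, 0.03], "spin": 0}, {"translation": [0, 0, 0.03], "spin": 0}, {"translation": [0, 0, 0.02], "spin": 0}, {"translation": [0, 0, 0], "spin": 0}]'

```text
time: 3.7
tool_pos: [0.4482, -0.0841, 0.04]
tcp_rot: [-2.087, -2.343, 0.003]
wrist_force: [-0.5, 0.3, -0.2]
width: 1.001
```

```bash
python3 plan.py .4463 -.0815 .003 96.5
```

```text
t 3.70 pos [ 0.4482 -0.0841  0.04  ] psi 96.61 tilt 0.24 F [-0.5  0.3 -0.2] w 1.001 q6 -0.36
spin units 0.02
shift now [ 0.0028 -0.0014  0.037 ]
shift after spin [ 0.0028 -0.0015  0.037 ]
```

>>> play_rows --series '[{"translation": [0.002, -0.001, 0.015], "spin": 0}, {"translation": [0, 0, 0.015], "spin": 0}, {"translation": [0, 0, 0.007], "spin": 0}, {"translation": [0, 0, 0], "spin": 0}, {"translation": [0, 0, 0], "spin": 0}]'

```text
time: 4.2
tool_pos: [0.4497, -0.0822, 0.0056]
tcp_rot: [2.087, 2.346, 0.001]
wrist_force: [-0.1, 0.3, 0.1]
width: 1.001
```

>>> play_rows --series '[{"translation": [0, 0, 0], "spin": 0}, {"translation": [0, 0, 0], "spin": 0}, {"translation": [0, 0, 0], "spin": 0}, {"translation": [0, 0, 0], "spin": 0}, {"translation": [0, 0, 0], "spin": 0}]' --jaw -1 --force 40

```text
time: 4.7
tool_pos: [0.4493, -0.0817, 0.0051]
tcp_rot: [2.087, 2.347, 0.001]
wrist_force: [-1.0, 0.4, 6.4]
width: 0.574
```

```bash
python3 plan.py .6434 .0313 .13 81.7
```

```text
t 4.70 pos [ 0.4493 -0.0817  0.0051] psi 96.73 tilt 0.07 F [-1.   0.4  6.4] w 0.574 q6 -0.35
spin units 3.01
shift now [ 0.0895  0.2061 -0.1248]
shift after spin [ 0.1399  0.1757 -0.1249]
```

>>> play_rows --series '[{"translation": [0, 0, -0.02], "spin": 0}, {"translation": [0, 0, -0.03], "spin": 0}, {"translation": [0, 0, -0.03], "spin": 1}, {"translation": [0, 0, -0.03], "spin": 1}, {"translation": [0, 0, -0.01], "spin": 1}]'

```text
time: 5.2
tool_pos: [0.4506, -0.082, 0.1275]
tcp_rot: [2.376, 2.048, 0.005]
wrist_force: [0.3, 0.4, -0.2]
width: 0.579
```

>>> play_rows --series '[{"translation": [0.02, 0.025, 0], "spin": 0}, {"translation": [0.03, 0.038, 0], "spin": 0}, {"translation": [0.03, 0.038, 0], "spin": 0}, {"translation": [0.03, 0.038, 0], "spin": 0}, {"translation": [0.03, 0.037, 0], "spin": 0}]'

```text
time: 5.7
tool_pos: [0.6441, 0.0328, 0.1236]
tcp_rot: [-2.376, -2.055, 0.001]
wrist_force: [0.5, -0.5, 0.4]
width: 0.578
```

>>> play_rows --series '[{"translation": [0, 0, 0], "spin": 0}, {"translation": [0, 0, 0], "spin": 0}]'

```text
time: 5.9
tool_pos: [0.6428, 0.0324, 0.1229]
tcp_rot: [-2.373, -2.056, 0.003]
wrist_force: [-0.4, 0.1, -0.3]
width: 0.58
```

```bash
python3 plan.py .6434 .0313 .0355 81.7; python3 -c "
from h import *
snap('wrist','w2')"
```

```text
t 5.90 pos [0.6428 0.0324 0.1229] psi 81.82 tilt 0.13 F [-0.4  0.1 -0.3] w 0.580 q6 0.15
spin units 0.02
shift now [-0.0009  0.0009  0.0874]
shift after spin [-0.001   0.0007  0.0874]
```

View pics/w2.png

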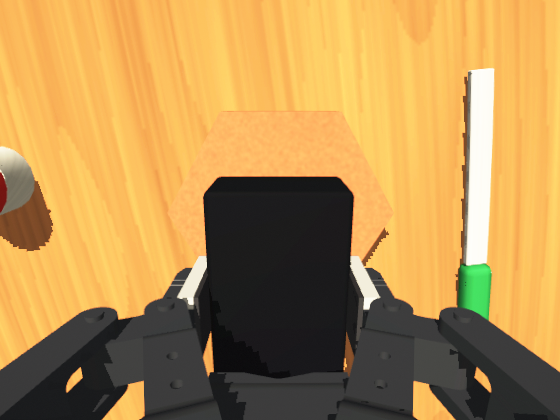

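>>> play_rows --series '[{"translation": [-0.001, 0.001, 0.02], "spin": 0}, {"translation": [0, 0, 0.025], "spin": 0}, {"translation": [0, 0, 0.02], "spin": 0}, {"translation": [0, 0, 0.015], "spin": 0}, {"translation": [0, 0, 0], "spin": 0}]'

```text
time: 6.45
tool_pos: [0.6404, 0.0298, 0.0416]
tcp_rot: [-2.374, -2.052, 0.007]
wrist_force: [-0.1, -0.5, -0.5]
width: 0.577
```

```bash
python3 plan.py .6434 .0313 .0355 81.7
```

```text
t 6.45 pos [0.6404 0.0298 0.0416] psi 81.67 tilt 0.32 F [-0.1 -0.5 -0.5] w 0.577 q6 0.15
spin units -0.01
shift now [0.002  0.0028 0.0061]
shift after spin [0.002  0.0027 0.0061]
```

>>> play_rows --series '[{"translation": [0, 0, 0], "spin": 0}, {"translation": [0, 0, 0], "spin": 0}, {"translation": [0, 0, 0], "spin": 0}]'

```text
time: 6.75
tool_pos: [0.6449, 0.0304, 0.0459]
tcp_rot: [2.375, 2.054, 0.003]
wrist_force: [-0.2, -0.3, -1.6]
width: 0.576
```

```bash
python3 plan.py .6434 .0313 .0355 81.7
```

```text
t 6.75 pos [0.6449 0.0304 0.0459] psi 81.72 tilt 0.16 F [-0.2 -0.3 -1.6] w 0.576 q6 0.15
spin units 0.0
shift now [ 0.0006 -0.0017  0.0104]
shift after spin [ 0.0006 -0.0016  0.0104]
```

>>> play_rows --series '[{"translation": [0, 0, 0.003], "spin": 0}, {"translation": [0, 0, 0], "spin": 0}, {"translation": [0, 0, 0], "spin": 0}, {"translation": [0, 0, 0], "spin": 0}]'

```text
time: 7.15
tool_pos: [0.6438, 0.0305, 0.0413]
tcp_rot: [-2.376, -2.055, 0.0]
wrist_force: [0.5, 0.8, -1.0]
width: 0.576
```

```bash
python3 plan.py .6434 .0313 .0355 81.7
```

```text
t 7.15 pos [0.6438 0.0305 0.0413] psi 81.73 tilt 0.00 F [ 0.5  0.8 -1. ] w 0.576 q6 0.15
spin units 0.01
shift now [ 0.0007 -0.0005  0.0058]
shift after spin [ 0.0007 -0.0005  0.0058]
```

>>> play_rows --series '[{"translation": [0.001, 0, 0.003], "spin": 0}, {"translation": [0, 0, 0.002], "spin": 0}, {"translation": [0, 0, 0], "spin": 0}, {"translation": [0, 0, 0], "spin": 0}, {"translation": [0, 0, 0], "spin": 0}]'

```text
time: 7.65
tool_pos: [0.6439, 0.0315, 0.0363]
tcp_rot: [2.376, 2.055, 0.0]
wrist_force: [-0.4, -0.4, -0.8]
width: 0.578
```

>>> play_rows --series '[{"translation": [0, 0, 0.001], "spin": 0}, {"translation": [0, 0, 0], "spin": 0}, {"translation": [0, 0, 0], "spin": 0}]'

```text
time: 7.95
tool_pos: [0.6439, 0.0315, 0.0352]
tcp_rot: [-2.376, -2.055, 0.0]
wrist_force: [-0.6, -0.1, -1.0]
width: 0.577
```

>>> play_rows --series '[{"translation": [0, 0, 0], "spin": 0}, {"translation": [0, 0, 0], "spin": 0}, {"translation": [0, 0, 0], "spin": 0}, {"translation": [0, 0, 0], "spin": 0}, {"translation": [0, 0, 0], "spin": 0}]' --jaw 1

```text
time: 8.45
tool_pos: [0.6439, 0.0315, 0.0353]
tcp_rot: [2.376, 2.055, 0.0]
wrist_force: [-0.3, -0.3, -0.1]
width: 1.001
```

>>> play_rows --series '[{"translation": [0, 0, -0.02], "spin": 0}, {"translation": [0, 0, -0.03], "spin": 0}, {"translation": [0, 0, -0.03], "spin": 0}, {"translation": [0, 0, -0.04], "spin": 0}, {"translation": [0, 0, 0], "spin": 0}]'

```text
time: 8.95
tool_pos: [0.6486, 0.0316, 0.1628]
tcp_rot: [2.37, 2.05, 0.015]
wrist_force: [0.9, -0.1, 1.7]
width: 1.0
```

Run:
```python
from rect import *
from plan import to
to(.4,-.2303,.12,90)
c,im=snap("wrist","w3")
print("char",both(.06,.6434,.0313,.06,lambda h:(h[...,2]<60)&(h[...,1]<140),[("wrist",im)]))
print("brick",both(.03,.6434,.0313,.09,lambda h:((h[...,0]<=13)&(h[...,1]<200)&(h[...,2]>120))|(h[...,2]<60),[("wrist",im)]))
```

```text
t 8.95 pos [0.6486 0.0316 0.1628] psi 81.72 tilt 0.71 F [ 0.9 -0.1  1.7] w 1.000 q6 0.15
spin units -1.66
shift now [-0.295  -0.2088  0.0397]
shift after spin [-0.2619 -0.2486  0.0428]
char (0.6423952768302282, 0.03466692031837663, 38.11, array([79.9, 48.2]), 8.275894165039062, 0.6424407943725585, 0.034830433654785165)
brick (0.6275380445451113, 0.03565334843337108, 220.75, array([151.2, 180.3]), 86.15396881103516, 0.6378816894531251, 0.035134907531738285)
```

View pics/w3.png

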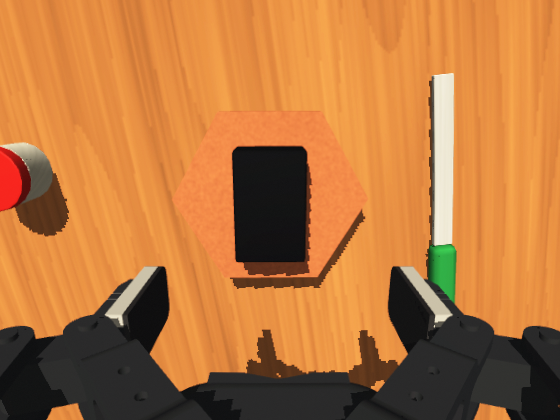

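Charcoal sits flat on the brick at (270,205), perhaps 3 mm off along the brick's y. I'll re-measure with the arm settled.

>>> play_rows --series '[{"translation": [0, 0, 0], "spin": 0}, {"translation": [0, 0, 0], "spin": 0}, {"translation": [0, 0, 0], "spin": 0}, {"translation": [0, 0, 0], "spin": 0}]'

```text
time: 9.4
tool_pos: [0.643, 0.0315, 0.1537]
tcp_rot: [-2.375, -2.054, 0.003]
wrist_force: [0.2, 0.3, -0.3]
width: 1.0
```

Run:
```python
from rect import *
from plan import to
c,im=snap("wrist","w4")
to(.4,-.2303,.12,90)
print("char",both(.06,.6434,.0313,.06,lambda h:(h[...,2]<60)&(h[...,1]<140),[("wrist",im)]))
r=rectify(c,im,.03,.55,.74,-.06,.13);h=cv2.cvtColor(r,cv2.COLOR_BGR2HSV)
for y in (25,55,60,65,130,150): print(y,h[95,y] , r[95,y])
# brick mask: saturation/hue ratio of g/r
m=((r[...,1].astype(float)/r[...,2]<.60)&(r[...,2]>150)).astype(np.uint8)
n,l,s,ce=cv2.connectedComponentsWithStats(m);i=1+np.argmax(s[1:,4]);ct=max(cv2.findContours((l==i).astype(np.uint8),0,1)[0],key=len)
hh=cv2.convexHull(ct);M=cv2.moments(hh);R=cv2.minAreaRect(hh);print("brick",.55+M["m01"]/M["m00"]*.001,-.06+M["m10"]/M["m00"]*.001,cv2.contourArea(hh)/100,R)
T=snap("top","t2")[1]; 
cc=bot.get_calibration("scene");S=snap("scene","s2")[1]
print("charTop",both(.06,.6434,.0313,.06,lambda h:(h[...,2]<50)&(h[...,1]<120),[("top",T)]),"scene",both(.06,.6434,.0313,.06,lambda h:(h[...,2]<110),[("scene",S)]))
```

```text
t 9.45 pos [0.6433 0.0315 0.154 ] psi 81.72 tilt 0.12 F [ 0.5 -0.1 -0.4] w 1.001 q6 0.15
spin units -1.66
shift now [-0.2941 -0.203   0.0345]
shift after spin [-0.2618 -0.2433  0.034 ]
char (0.6445978954514595, 0.03396594534962661, 39.28, array([81.2, 48.8]), 8.13010311126709, 0.6445899948120117, 0.03413000183105469)
25 [ 12 178  93] [28 54 93]
55 [120  13  19] [19 18 18]
60 [165  27  19] [18 17 19]
65 [165  27  19] [18 17 19]
130 [105  32  16] [16 15 14]
150 [ 12 176 245] [ 76 144 245]
brick 0.6287193292073623 0.03629481352544886 206.82 ((102.45071411132812, 90.42996215820312), (150.6851043701172, 181.3849334716797), 86.87786865234375)
charTop (0.653853221903658, 0.04033316456210984, 81.965, array([111.,  91.]), 90.0, 0.6478999999999999, 0.044800000000000006) scene (0.6372469081222014, 0.033562445918116725, 88.21500000000002, array([119., 102.]), 0.0, 0.6343999923706054, 0.030799992370605475)
```

Run:
```python
from rect import *
c=bot.get_calibration("wrist"); im=cv2.imread("pics/w4.png")
a=np.radians(8.3); ey=np.array([np.sin(a),np.cos(a)]); ex=np.array([np.cos(a),-np.sin(a)]); B=np.array([.6434,.0313])
L=cv2.cvtColor(im,cv2.COLOR_BGR2Lab)
xs=np.arange(-.09,.09,.001)
uv=np.array([[proj(c,(*(B+x*ex+y*ey),.03)) for y in xs] for x in xs],np.float32)
r=cv2.remap(L,uv[...,0],uv[...,1],cv2.INTER_LINEAR)
print("wood",r[5:15,80:100].reshape(-1,3).mean(0),"brick",r[130:140,80:100].reshape(-1,3).mean(0))
cv2.imwrite("pics/w4r.png",cv2.resize(cv2.cvtColor(r,cv2.COLOR_Lab2BGR),None,fx=3,fy=3))
```

```text
wood [169.92  154.965 180.5  ] brick [175.69  161.685 179.62 ]
```

View pics/w4r.png

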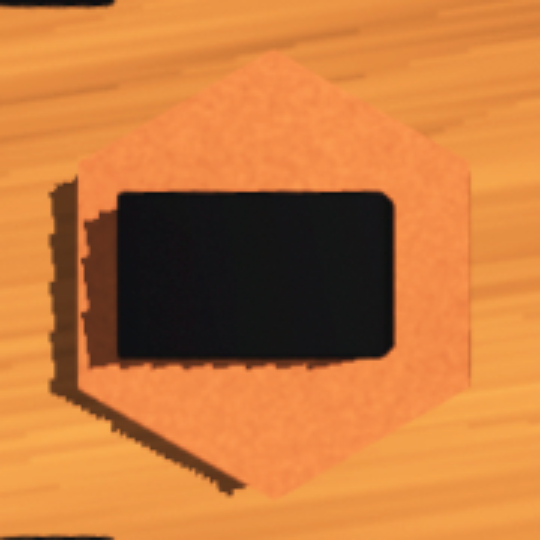

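Rectified view: brick edges at columns 78 and 469, vertices at rows 50 and 498. The charcoal spans columns 118–393 and rows 191–358, so it is within about 1.5 mm of centre. Now the ring.

>>> play_rows --series '[{"translation": [-0.015, -0.01, 0], "spin": 0}, {"translation": [-0.03, -0.02, 0], "spin": 0}, {"translation": [-0.04, -0.028, 0], "spin": 0}, {"translation": [-0.04, -0.028, 0], "spin": 0}, {"translation": [-0.04, -0.028, 0], "spin": 0}]'

```text
time: 10.05
tool_pos: [0.5052, -0.1168, 0.1552]
tcp_rot: [2.375, 2.056, -0.001]
wrist_force: [-0.6, -0.7, -0.0]
width: 1.0
```

>>> play_rows --series '[{"translation": [-0.04, -0.028, 0], "spin": 0}, {"translation": [-0.04, -0.028, 0.0], "spin": 0}, {"translation": [-0.03, -0.022, 0.01], "spin": 0}, {"translation": [-0.015, -0.01, 0.015], "spin": 0}, {"translation": [-0.004, -0.002, 0.01], "spin": 0}]'

```text
time: 10.55
tool_pos: [0.3972, -0.2313, 0.1195]
tcp_rot: [-2.379, -2.051, 0.001]
wrist_force: [-0.8, 1.0, -0.0]
width: 0.997
```

>>> play_rows --series '[{"translation": [0, 0, 0], "spin": 0}, {"translation": [0, 0, 0], "spin": 0}, {"translation": [0, 0, 0], "spin": 0}, {"translation": [0, 0, 0], "spin": 0}]'

```text
time: 10.95
tool_pos: [0.4008, -0.2298, 0.1209]
tcp_rot: [2.374, 2.056, 0.001]
wrist_force: [0.5, 0.4, 0.4]
width: 1.001
```

Run:
```python
from rect import *
from plan import to
c,im=snap("wrist","w5")
r=both(.014,.3988,-.2303,.04,lambda h:(h[...,0]>16)&(h[...,1]>100)&(h[...,2]>60),[("wrist",im)]);print(r)
to(.3988,-.2303,0)
T=snap("top","t3")[1]
print("char",both(.06,.6434,.0313,.06,lambda h:(h[...,2]<50)&(h[...,1]<120),[("top",T)]))
```

```text
(0.39782819237147593, -0.22945685461580984, 12.06, array([38., 40.]), 90.0, 0.3978, -0.2293)
t 11.00 pos [ 0.4007 -0.2298  0.1209] psi 81.81 tilt 0.06 F [-0.3 -0.1 -0.2] w 1.002 q6 -0.43
shift now [-0.0007 -0.0019  0.1209]
char (0.6422377049180327, 0.0316106102003643, 36.6, array([77.4, 48.4]), 8.130102157592773, 0.6422900032043457, 0.03152999572753906)
```

View pics/w5.png

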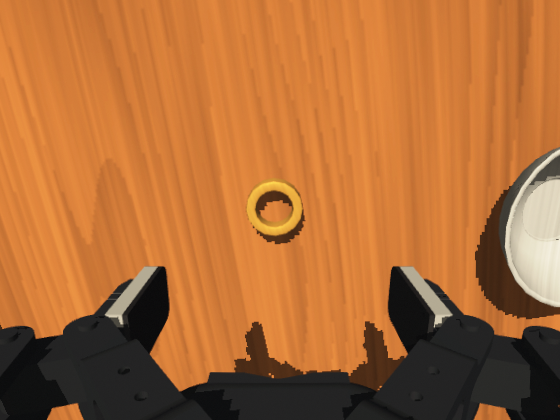

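Brass ring centred at (274,209) in the wrist view. The top camera now puts the charcoal at (0.6422, 0.0316), within about 1 mm of the brick's centre.

>>> play_rows --series '[{"translation": [0, -0.002, 0.02], "spin": 0}, {"translation": [0, 0, 0.03], "spin": 0}, {"translation": [0, 0, 0.03], "spin": 0}, {"translation": [0, 0, 0.02], "spin": 0}, {"translation": [0, 0, 0.01], "spin": 0}]'

```text
time: 11.55
tool_pos: [0.3967, -0.2287, 0.0085]
tcp_rot: [-2.373, -2.054, 0.001]
wrist_force: [-0.3, -0.4, 0.3]
width: 0.997
```

>>> play_rows --series '[{"translation": [0, 0, 0.005], "spin": 0}, {"translation": [0, 0, 0], "spin": 0}, {"translation": [0, 0, 0], "spin": 0}, {"translation": [0, 0, 0], "spin": 0}, {"translation": [0, 0, 0], "spin": 0}]'

```text
time: 12.05
tool_pos: [0.3985, -0.2303, 0.0062]
tcp_rot: [2.375, 2.054, 0.001]
wrist_force: [0.4, -0.2, 0.6]
width: 0.997
```

>>> play_rows --series '[{"translation": [0, 0, 0.005], "spin": 0}, {"translation": [0, 0, 0], "spin": 0}, {"translation": [0, 0, 0], "spin": 0}, {"translation": [0, 0, 0], "spin": 0}]'

```text
time: 12.45
tool_pos: [0.3977, -0.2298, 0.0002]
tcp_rot: [-2.376, -2.055, 0.0]
wrist_force: [0.3, 0.6, -0.6]
width: 1.0
```

>>> play_rows --series '[{"translation": [0, 0, 0], "spin": 0}, {"translation": [0, 0, 0], "spin": 0}, {"translation": [0, 0, 0], "spin": 0}, {"translation": [0, 0, 0], "spin": 0}, {"translation": [0, 0, 0], "spin": 0}]' --jaw -1 --force 40

```text
time: 12.95
tool_pos: [0.3979, -0.2299, 0.0007]
tcp_rot: [2.376, 2.055, 0.0]
wrist_force: [-2.0, 1.1, 5.2]
width: 0.448
```

>>> play_rows --series '[{"translation": [0, 0, 0], "spin": 0}, {"translation": [0, 0, 0], "spin": 0}]'

```text
time: 13.15
tool_pos: [0.3979, -0.2299, 0.0007]
tcp_rot: [2.376, 2.055, 0.0]
wrist_force: [-2.0, 0.7, 6.0]
width: 0.446
```

>>> play_rows --series '[{"translation": [0, 0, -0.015], "spin": 0}, {"translation": [0, 0, -0.03], "spin": 0}, {"translation": [0, 0, -0.04], "spin": 0}, {"translation": [0, 0, -0.03], "spin": 0}, {"translation": [0.01, 0.007, -0.015], "spin": 0}]'

```text
time: 13.65
tool_pos: [0.4071, -0.2223, 0.1332]
tcp_rot: [2.374, 2.051, 0.001]
wrist_force: [0.4, -0.0, -0.3]
width: 0.447
```

>>> play_rows --series '[{"translation": [0.03, 0.02, 0], "spin": 0}, {"translation": [0.04, 0.028, 0], "spin": 0}, {"translation": [0.04, 0.028, 0], "spin": 0}, {"translation": [0.04, 0.028, 0], "spin": 0}, {"translation": [0.04, 0.028, 0], "spin": 0}]'

```text
time: 14.15
tool_pos: [0.5649, -0.0503, 0.1299]
tcp_rot: [2.376, 2.055, -0.0]
wrist_force: [0.1, -0.7, -0.1]
width: 0.448
```

>>> play_rows --series '[{"translation": [0.04, 0.028, 0], "spin": 0}, {"translation": [0.03, 0.022, 0], "spin": 0}, {"translation": [0.015, 0.01, 0], "spin": 0}, {"translation": [0, 0, 0], "spin": 0}, {"translation": [0, 0, 0], "spin": 0}]'

```text
time: 14.65
tool_pos: [0.6346, 0.0231, 0.1294]
tcp_rot: [-2.375, -2.055, 0.003]
wrist_force: [0.0, -0.3, -0.8]
width: 0.448
```

>>> play_rows --series '[{"translation": [0, 0, 0], "spin": 0}, {"translation": [0, 0, 0], "spin": 0}]'

```text
time: 14.85
tool_pos: [0.6347, 0.0222, 0.1302]
tcp_rot: [-2.377, -2.053, 0.001]
wrist_force: [-0.2, -0.4, -0.2]
width: 0.449
```

```bash
python3 plan.py .643 .0322 .0615 81.7
```

```text
t 14.85 pos [0.6347 0.0222 0.1302] psi 81.63 tilt 0.05 F [-0.2 -0.4 -0.2] w 0.449 q6 0.14
spin units -0.01
shift now [0.0111 0.0068 0.0687]
shift after spin [0.0111 0.0068 0.0687]
```

>>> play_rows --series '[{"translation": [0.011, 0.007, 0.015], "spin": 0}, {"translation": [0, 0, 0.02], "spin": 0}, {"translation": [0, 0, 0.015], "spin": 0}, {"translation": [0, 0, 0.008], "spin": 0}, {"translation": [0, 0, 0.002], "spin": 0}]'

```text
time: 15.35
tool_pos: [0.6428, 0.0329, 0.0688]
tcp_rot: [-2.375, -2.053, 0.003]
wrist_force: [0.1, 0.9, -0.8]
width: 0.451
```

>>> play_rows --series '[{"translation": [0, 0, 0], "spin": 0}, {"translation": [0, 0, 0], "spin": 0}, {"translation": [0, 0, 0], "spin": 0}, {"translation": [0, 0, 0], "spin": 0}, {"translation": [0, 0, 0], "spin": 0}]'

```text
time: 15.85
tool_pos: [0.6445, 0.0335, 0.0708]
tcp_rot: [2.376, 2.055, 0.001]
wrist_force: [0.1, 0.2, -0.5]
width: 0.446
```

```bash
python3 plan.py .643 .0322 .0615 81.7
```

```text
t 15.85 pos [0.6445 0.0335 0.0708] psi 81.72 tilt 0.05 F [ 0.1  0.2 -0.5] w 0.446 q6 0.16
spin units 0.0
shift now [-0.0015 -0.0013  0.0093]
shift after spin [-0.0015 -0.0013  0.0093]
```

>>> play_rows --series '[{"translation": [-0.001, -0.001, 0.004], "spin": 0}, {"translation": [0, 0, 0.003], "spin": 0}, {"translation": [0, 0, 0.001], "spin": 0}, {"translation": [0, 0, 0], "spin": 0}, {"translation": [0, 0, 0], "spin": 0}]'

```text
time: 16.35
tool_pos: [0.643, 0.0326, 0.0621]
tcp_rot: [-2.376, -2.055, 0.0]
wrist_force: [-0.4, -0.2, -0.5]
width: 0.447
```

>>> play_rows --series '[{"translation": [0, 0, 0.001], "spin": 0}, {"translation": [0, 0, 0], "spin": 0}, {"translation": [0, 0, 0], "spin": 0}, {"translation": [0, 0, 0], "spin": 0}]'

```text
time: 16.75
tool_pos: [0.6431, 0.0326, 0.0613]
tcp_rot: [2.376, 2.055, 0.0]
wrist_force: [0.3, 0.2, -2.1]
width: 0.446
```

>>> play_rows --series '[{"translation": [0, 0, 0], "spin": 0}, {"translation": [0, 0, 0], "spin": 0}, {"translation": [0, 0, 0], "spin": 0}, {"translation": [0, 0, 0], "spin": 0}, {"translation": [0, 0, 0], "spin": 0}]' --jaw 1

```text
time: 17.25
tool_pos: [0.6431, 0.0326, 0.0614]
tcp_rot: [2.376, 2.055, 0.0]
wrist_force: [1.1, 0.4, 0.3]
width: 0.999
```

>>> play_rows --series '[{"translation": [0, 0, -0.01], "spin": 0}, {"translation": [0, 0, -0.025], "spin": 0}, {"translation": [0, 0, -0.03], "spin": 0}, {"translation": [0, 0, -0.025], "spin": 0}, {"translation": [0, 0, -0.01], "spin": 0}]'

```text
time: 17.75
tool_pos: [0.6453, 0.0326, 0.1656]
tcp_rot: [2.373, 2.053, 0.007]
wrist_force: [-0.2, 0.1, 0.0]
width: 1.003
```

>>> play_rows --series '[{"translation": [0, 0, 0], "spin": 0}, {"translation": [0, 0, 0], "spin": 0}, {"translation": [0, 0, 0], "spin": 0}, {"translation": [0, 0, 0], "spin": 0}]'

```text
time: 18.15
tool_pos: [0.6419, 0.0326, 0.1593]
tcp_rot: [-2.374, -2.054, 0.004]
wrist_force: [0.7, 1.2, -0.5]
width: 0.999
```

Run:
```python
from rect import *
from plan import to
c,im=snap("wrist","w6")
print("ring",both(.074,.6434,.0313,.035,lambda h:(h[...,0]>16)&(h[...,1]>100)&(h[...,2]>80),[("wrist",im)]))
print("char",both(.06,.6434,.0313,.06,lambda h:(h[...,2]<60)&(h[...,1]<140),[("wrist",im)]))
to(.4203,.2205,.15,81.7)
```

```text
ring (0.6431578145521407, 0.03307712109272393, 12.690000000000001, array([40.3, 39.6]), 45.0, 0.64315, 0.03305000381469726)
char (0.6445679210783688, 0.03394085555130332, 39.195, array([81. , 48.8]), 8.130101203918457, 0.6445799964904786, 0.03406000213623048)
t 18.20 pos [0.6421 0.0326 0.1596] psi 81.72 tilt 0.16 F [-0.  -0.   0.2] w 0.997 q6 0.16
spin units 0.0
shift now [ 0.154  -0.2465  0.0102]
shift after spin [ 0.1539 -0.2466  0.0096]
```

View pics/w6.png

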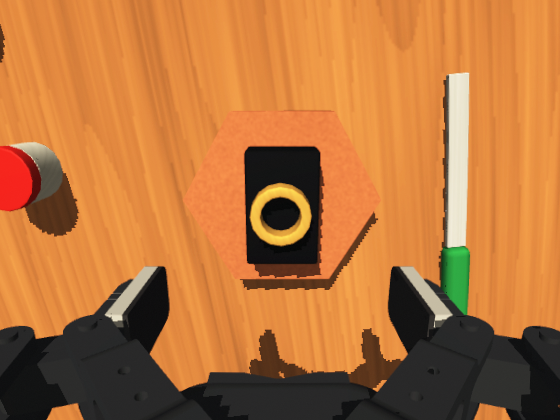

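Ring lies flat at (280,215) on the charcoal, within 2 mm of its centre. Now the jar.

>>> play_rows --series '[{"translation": [0.01, -0.016, 0], "spin": 0}, {"translation": [0.018, -0.029, 0], "spin": 0}, {"translation": [0.0245, -0.039, 0], "spin": 0}, {"translation": [0.0245, -0.039, 0], "spin": 0}, {"translation": [0.0245, -0.039, 0], "spin": 0}]'

```text
time: 18.7
tool_pos: [0.4957, 0.1571, 0.1605]
tcp_rot: [-2.376, -2.054, 0.001]
wrist_force: [0.2, 1.2, 0.3]
width: 1.001
```

>>> play_rows --series '[{"translation": [0.0245, -0.039, 0], "spin": 0}, {"translation": [0.018, -0.029, 0], "spin": 0}, {"translation": [0.01, -0.016, 0], "spin": 0}, {"translation": [0, 0, 0], "spin": 0}, {"translation": [0, 0, 0], "spin": 0}]'

```text
time: 19.2
tool_pos: [0.4217, 0.2205, 0.161]
tcp_rot: [2.374, 2.057, -0.0]
wrist_force: [-0.2, -0.5, 0.7]
width: 0.999
```

>>> play_rows --series '[{"translation": [0, 0, 0], "spin": 0}, {"translation": [0, 0, 0], "spin": 0}, {"translation": [0, 0, 0], "spin": 0}]'

```text
time: 19.5
tool_pos: [0.4225, 0.2199, 0.1612]
tcp_rot: [2.377, 2.054, -0.0]
wrist_force: [-0.3, -0.7, 0.7]
width: 1.001
```

Run:
```python
from rect import *
from plan import to
c,im=snap("wrist","w7")
print("jar",both(.055,.4203,.2205,.03,lambda h:(h[...,1]<90)&(h[...,2]>120),[("wrist",im)]))
to(.4203,.2205,.012,81.7)
T=snap("top","t4")[1]
print("char",both(.06,.6434,.0313,.06,lambda h:(h[...,2]<50)&(h[...,1]<120),[("top",T)]))
print("ring",both(.074,.6434,.0313,.035,lambda h:(h[...,0]>16)&(h[...,1]>100)&(h[...,2]>80),[("top",T)]))
```

```text
jar (0.41931350337584394, 0.22252725681420354, 6.665, array([28., 30.]), 90.0, 0.4193, 0.2225)
t 19.55 pos [0.4223 0.2199 0.1612] psi 81.65 tilt 0.01 F [ 0.6  0.5 -0.2] w 0.998 q6 0.57
spin units -0.01
shift now [ 0.0003 -0.0021  0.1492]
shift after spin [ 0.0003 -0.0021  0.1492]
char (0.6422390395325481, 0.03142434949328951, 36.510000000000005, array([77.1, 48.4]), 8.130102157592773, 0.6422899993896485, 0.03152999954223634)
ring (0.642096207148067, 0.03218755166545101, 13.71, array([41., 42.]), 90.0, 0.6418999999999999, 0.032299999999999995)
```

View pics/w7.png

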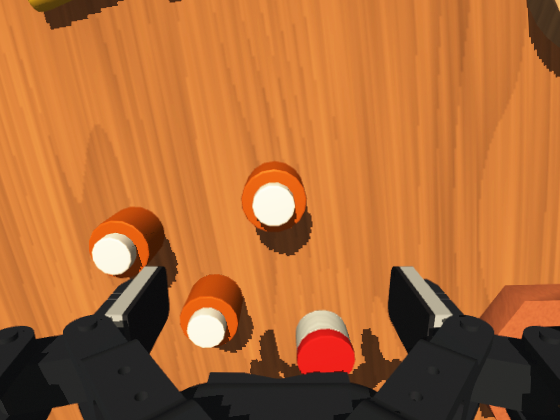

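Wanted jar at (274,205), between the fingers; its twins at (115,253) and (207,327) are clear of them.

>>> play_rows --series '[{"translation": [0.001, -0.002, 0.02], "spin": 0}, {"translation": [0, 0, 0.035], "spin": 0}, {"translation": [0, 0, 0.04], "spin": 0}, {"translation": [0, 0, 0.03], "spin": 0}, {"translation": [0, 0, 0.015], "spin": 0}]'

```text
time: 20.1
tool_pos: [0.4178, 0.2204, 0.0182]
tcp_rot: [-2.375, -2.054, 0.008]
wrist_force: [0.3, -0.1, -0.4]
width: 0.997
```

>>> play_rows --series '[{"translation": [0, 0, 0.008], "spin": 0}, {"translation": [0, 0, 0], "spin": 0}, {"translation": [0, 0, 0], "spin": 0}, {"translation": [0, 0, 0], "spin": 0}, {"translation": [0, 0, 0], "spin": 0}]'

```text
time: 20.6
tool_pos: [0.421, 0.2222, 0.0145]
tcp_rot: [2.375, 2.055, 0.004]
wrist_force: [-0.2, 0.4, -0.1]
width: 1.001
```

>>> play_rows --series '[{"translation": [0, 0, 0], "spin": 0}, {"translation": [0, 0, 0], "spin": 0}, {"translation": [0, 0, 0], "spin": 0}, {"translation": [0, 0, 0], "spin": 0}, {"translation": [0, 0, 0], "spin": 0}]' --jaw -1 --force 40

```text
time: 21.1
tool_pos: [0.4203, 0.2219, 0.0138]
tcp_rot: [2.376, 2.055, 0.001]
wrist_force: [-0.6, -1.0, 5.2]
width: 0.547
```

```bash
python3 plan.py .6226 -.116 .16 81.7
```

```text
t 21.10 pos [0.4203 0.2219 0.0138] psi 81.72 tilt 0.04 F [-0.6 -1.   5.2] w 0.547 q6 0.58
spin units 0.0
shift now [-0.3052  0.2489 -0.1462]
shift after spin [-0.3052  0.2489 -0.1462]
```

>>> play_rows --series '[{"translation": [0, 0, -0.015], "spin": 0}, {"translation": [0, 0, -0.03], "spin": 0}, {"translation": [0, 0, -0.04], "spin": 0}, {"translation": [0, 0, -0.035], "spin": 0}, {"translation": [-0.01, 0.008, -0.02], "spin": 0}]'

```text
time: 21.6
tool_pos: [0.4272, 0.2117, 0.1559]
tcp_rot: [2.374, 2.057, 0.005]
wrist_force: [1.0, 0.7, -0.8]
width: 0.549
```

>>> play_rows --series '[{"translation": [-0.022, 0.018, 0], "spin": 0}, {"translation": [-0.0345, 0.028, 0], "spin": 0}, {"translation": [-0.0345, 0.028, 0], "spin": 0}, {"translation": [-0.0345, 0.028, 0], "spin": 0}, {"translation": [-0.0345, 0.028, 0], "spin": 0}]'

```text
time: 22.1
tool_pos: [0.5321, 0.032, 0.1526]
tcp_rot: [-2.375, -2.055, 0.001]
wrist_force: [0.3, 1.2, -0.7]
width: 0.552
```

>>> play_rows --series '[{"translation": [-0.0345, 0.028, 0], "spin": 0}, {"translation": [-0.0345, 0.028, 0], "spin": 0}, {"translation": [-0.0345, 0.028, 0], "spin": 0}, {"translation": [-0.022, 0.018, 0], "spin": 0}, {"translation": [-0.01, 0.008, 0], "spin": 0}]'

```text
time: 22.6
tool_pos: [0.622, -0.1189, 0.1522]
tcp_rot: [-2.378, -2.052, 0.001]
wrist_force: [-0.7, 0.7, -1.5]
width: 0.555
```

>>> play_rows --series '[{"translation": [0, 0, 0], "spin": 0}, {"translation": [0, 0, 0], "spin": 0}, {"translation": [0, 0, 0], "spin": 0}, {"translation": [0, 0, 0], "spin": 0}]'

```text
time: 23.0
tool_pos: [0.6208, -0.1149, 0.1533]
tcp_rot: [-2.374, -2.057, 0.0]
wrist_force: [0.2, 0.5, -1.3]
width: 0.549
```

```bash
python3 plan.py .6226 -.116 .0145 81.7
```

```text
t 23.00 pos [ 0.6208 -0.1149  0.1533] psi 81.81 tilt 0.03 F [ 0.2  0.5 -1.3] w 0.549 q6 -0.08
spin units 0.02
shift now [-0.0009  0.002   0.1388]
shift after spin [-0.0008  0.002   0.1388]
```

>>> play_rows --series '[{"translation": [-0.001, 0.002, 0.015], "spin": 0}, {"translation": [0, 0, 0.03], "spin": 0}, {"translation": [0, 0, 0.035], "spin": 0}, {"translation": [0, 0, 0.03], "spin": 0}, {"translation": [0, 0, 0.015], "spin": 0}]'

```text
time: 23.5
tool_pos: [0.6201, -0.1164, 0.024]
tcp_rot: [-2.372, -2.053, 0.006]
wrist_force: [0.1, -0.5, -1.7]
width: 0.552
```

>>> play_rows --series '[{"translation": [0, 0, 0.004], "spin": 0}, {"translation": [0, 0, 0], "spin": 0}, {"translation": [0, 0, 0], "spin": 0}, {"translation": [0, 0, 0], "spin": 0}, {"translation": [0, 0, 0], "spin": 0}]'

```text
time: 24.0
tool_pos: [0.6245, -0.1179, 0.026]
tcp_rot: [2.374, 2.054, 0.003]
wrist_force: [-0.5, 0.9, -0.4]
width: 0.55
```

>>> play_rows --series '[{"translation": [0, 0, 0], "spin": 0}, {"translation": [0, 0, 0], "spin": 0}, {"translation": [0, 0, 0], "spin": 0}]'

```text
time: 24.3
tool_pos: [0.6233, -0.1176, 0.0245]
tcp_rot: [2.376, 2.055, 0.0]
wrist_force: [-0.0, -0.0, -1.1]
width: 0.55
```

```bash
python3 plan.py .6226 -.116 .0143 81.7
```

```text
t 24.30 pos [ 0.6233 -0.1176  0.0245] psi 81.72 tilt 0.01 F [-0.  -0.  -1.1] w 0.550 q6 -0.08
spin units 0.0
shift now [ 0.0015 -0.0009  0.0102]
shift after spin [ 0.0015 -0.0009  0.0102]
```

>>> play_rows --series '[{"translation": [0.0015, -0.001, 0.004], "spin": 0}, {"translation": [0, 0, 0.004], "spin": 0}, {"translation": [0, 0, 0.0015], "spin": 0}, {"translation": [0, 0, 0], "spin": 0}, {"translation": [0, 0, 0], "spin": 0}]'

```text
time: 24.8
tool_pos: [0.6224, -0.1159, 0.0146]
tcp_rot: [-2.376, -2.055, 0.0]
wrist_force: [-0.6, 0.1, -1.6]
width: 0.545
```

>>> play_rows --series '[{"translation": [0, 0, 0.0005], "spin": 0}, {"translation": [0, 0, 0], "spin": 0}, {"translation": [0, 0, 0], "spin": 0}]'

```text
time: 25.1
tool_pos: [0.6225, -0.116, 0.0143]
tcp_rot: [2.376, 2.055, 0.0]
wrist_force: [-0.0, 0.0, -0.9]
width: 0.554
```

Releasing 0.5 mm above the bench, then lifting and moving to the tin.

>>> play_rows --series '[{"translation": [0, 0, 0], "spin": 0}, {"translation": [0, 0, 0], "spin": 0}, {"translation": [0, 0, 0], "spin": 0}, {"translation": [0, 0, 0], "spin": 0}, {"translation": [0, 0, 0], "spin": 0}]' --jaw 1

```text
time: 25.6
tool_pos: [0.6225, -0.116, 0.0144]
tcp_rot: [2.376, 2.055, 0.0]
wrist_force: [-0.2, 0.3, 0.9]
width: 0.994
```

>>> play_rows --series '[{"translation": [0, 0, -0.01], "spin": 0}, {"translation": [0, 0, -0.03], "spin": 0}, {"translation": [0, 0, -0.04], "spin": 0}, {"translation": [0, 0, -0.04], "spin": 0}, {"translation": [0, 0, -0.02], "spin": 0}]'

```text
time: 26.1
tool_pos: [0.6248, -0.1165, 0.1598]
tcp_rot: [2.372, 2.052, 0.007]
wrist_force: [1.1, -0.6, -0.6]
width: 0.997
```

>>> play_rows --series '[{"translation": [0, 0, 0], "spin": 0}, {"translation": [0, 0, 0], "spin": 0}, {"translation": [0, 0, 0], "spin": 0}, {"translation": [0, 0, 0], "spin": 0}]'

```text
time: 26.5
tool_pos: [0.621, -0.1157, 0.152]
tcp_rot: [-2.374, -2.053, 0.004]
wrist_force: [0.2, -0.2, 0.2]
width: 0.999
```

Run:
```python
from rect import *
from plan import to
c,im=snap("wrist","w8")
print("jar",both(.055,.6226,-.116,.03,lambda h:(h[...,1]<90)&(h[...,2]>120),[("wrist",im)]))
to(.4434,.0786,.15,81.7)
```

```text
jar (0.622742258382643, -0.11526528599605525, 6.760000000000001, array([28., 30.]), 90.0, 0.6226, -0.115)
t 26.55 pos [ 0.6212 -0.1157  0.1522] psi 81.72 tilt 0.21 F [ 0.1 -0.2 -0.1] w 1.001 q6 -0.08
spin units 0.0
shift now [ 0.1667 -0.2039  0.003 ]
shift after spin [ 0.1666 -0.204   0.0022]
```

>>> play_rows --series '[{"translation": [0.01, -0.012, 0], "spin": 0}, {"translation": [0.02, -0.024, 0], "spin": 0}, {"translation": [0.027, -0.033, 0], "spin": 0}, {"translation": [0.027, -0.033, 0], "spin": 0}, {"translation": [0.027, -0.033, 0], "spin": 0}]'

```text
time: 27.05
tool_pos: [0.5024, 0.0148, 0.1534]
tcp_rot: [-2.375, -2.054, 0.001]
wrist_force: [0.1, 1.1, -0.2]
width: 1.0
```

>>> play_rows --series '[{"translation": [0.026, -0.033, 0], "spin": 0}, {"translation": [0.02, -0.024, 0], "spin": 0}, {"translation": [0.01, -0.012, 0], "spin": 0}, {"translation": [0, 0, 0], "spin": 0}, {"translation": [0, 0, 0], "spin": 0}]'

```text
time: 27.55
tool_pos: [0.445, 0.0786, 0.1544]
tcp_rot: [2.374, 2.056, 0.001]
wrist_force: [0.5, 0.3, -0.6]
width: 0.998
```

>>> play_rows --series '[{"translation": [0, 0, 0], "spin": 0}, {"translation": [0, 0, 0], "spin": 0}, {"translation": [0, 0, 0], "spin": 0}]'

```text
time: 27.85
tool_pos: [0.4452, 0.0781, 0.1542]
tcp_rot: [-2.377, -2.054, 0.0]
wrist_force: [0.8, -0.6, -0.2]
width: 0.999
```

Run:
```python
from rect import *
from plan import to
c,im=snap("wrist","w9")
print("tin",both(.042,.4434,.0786,.04,lambda h:((h[...,0]<5)|(h[...,0]>175))&(h[...,1]>180),[("wrist",im)]))
to(.4434,.0786,.008,81.7)
```

```text
tin (0.4420623208506704, 0.08071030975496996, 18.025000000000002, array([47., 48.]), 90.0, 0.4419, 0.0806)
t 27.90 pos [0.4451 0.0781 0.1542] psi 81.66 tilt 0.01 F [ 0.5 -0.6 -0.2] w 1.002 q6 0.26
spin units -0.01
shift now [ 0.0003 -0.0017  0.1462]
shift after spin [ 0.0003 -0.0018  0.1462]
```

>>> play_rows --series '[{"translation": [0.001, -0.002, 0.02], "spin": 0}, {"translation": [0, 0, 0.035], "spin": 0}, {"translation": [0, 0, 0.04], "spin": 0}, {"translation": [0, 0, 0.03], "spin": 0}, {"translation": [0, 0, 0.015], "spin": 0}]'

```text
time: 28.4
tool_pos: [0.4405, 0.0793, 0.0113]
tcp_rot: [-2.375, -2.053, 0.006]
wrist_force: [0.4, 1.1, -1.2]
width: 1.0
```

>>> play_rows --series '[{"translation": [0, 0, 0.005], "spin": 0}, {"translation": [0, 0, 0], "spin": 0}, {"translation": [0, 0, 0], "spin": 0}, {"translation": [0, 0, 0], "spin": 0}, {"translation": [0, 0, 0], "spin": 0}]'

```text
time: 28.9
tool_pos: [0.4439, 0.0801, 0.0104]
tcp_rot: [2.375, 2.054, 0.003]
wrist_force: [-0.3, 0.0, 0.1]
width: 1.0
```

>>> play_rows --series '[{"translation": [0, 0, 0], "spin": 0}, {"translation": [0, 0, 0], "spin": 0}, {"translation": [0, 0, 0], "spin": 0}, {"translation": [0, 0, 0], "spin": 0}, {"translation": [0, 0, 0], "spin": 0}]' --jaw -1 --force 40

```text
time: 29.4
tool_pos: [0.4431, 0.08, 0.0098]
tcp_rot: [2.376, 2.055, 0.001]
wrist_force: [-1.1, -0.5, 4.4]
width: 0.558
```

```bash
python3 plan.py .667 .191 .14 81.7
```

```text
t 29.40 pos [0.4431 0.08   0.0098] psi 81.72 tilt 0.02 F [-1.1 -0.5  4.4] w 0.558 q6 0.27
spin units 0.0
shift now [ 0.1421  0.2057 -0.1301]
shift after spin [ 0.1422  0.2056 -0.1302]
```

>>> play_rows --series '[{"translation": [0, 0, -0.015], "spin": 0}, {"translation": [0, 0, -0.03], "spin": 0}, {"translation": [0, 0, -0.04], "spin": 0}, {"translation": [0, 0, -0.03], "spin": 0}, {"translation": [0.008, 0.012, -0.015], "spin": 0}]'

```text
time: 29.9
tool_pos: [0.4562, 0.086, 0.1419]
tcp_rot: [2.375, 2.054, 0.004]
wrist_force: [0.3, 1.2, -0.0]
width: 0.558
```

>>> play_rows --series '[{"translation": [0.016, 0.024, 0], "spin": 0}, {"translation": [0.0235, 0.0335, 0], "spin": 0}, {"translation": [0.0235, 0.0335, 0], "spin": 0}, {"translation": [0.0235, 0.0335, 0], "spin": 0}, {"translation": [0.0235, 0.0335, 0], "spin": 0}]'

```text
time: 30.4
tool_pos: [0.629, 0.1729, 0.1384]
tcp_rot: [-2.376, -2.055, 0.001]
wrist_force: [0.6, -0.2, 0.1]
width: 0.559
```

>>> play_rows --series '[{"translation": [0.016, 0.024, 0], "spin": 0}, {"translation": [0.008, 0.012, 0], "spin": 0}, {"translation": [0, 0, 0], "spin": 0}, {"translation": [0, 0, 0], "spin": 0}, {"translation": [0, 0, 0], "spin": 0}]'

```text
time: 30.9
tool_pos: [0.6658, 0.1903, 0.1387]
tcp_rot: [-2.376, -2.055, 0.002]
wrist_force: [-0.7, 0.1, -1.4]
width: 0.558
```

>>> play_rows --series '[{"translation": [0, 0, 0], "spin": 0}, {"translation": [0, 0, 0], "spin": 0}, {"translation": [0, 0, 0], "spin": 0}]'

```text
time: 31.2
tool_pos: [0.6668, 0.1906, 0.1396]
tcp_rot: [2.376, 2.055, 0.0]
wrist_force: [0.0, 0.3, -0.1]
width: 0.56
```

```bash
python3 plan.py .667 .191 .0103 81.7
```

```text
t 31.20 pos [0.6668 0.1906 0.1396] psi 81.71 tilt 0.01 F [ 0.   0.3 -0.1] w 0.560 q6 0.39
spin units 0.0
shift now [4.000e-04 1.000e-04 1.293e-01]
shift after spin [0.0004 0.0002 0.1293]
```

>>> play_rows --series '[{"translation": [0, 0, 0.015], "spin": 0}, {"translation": [0, 0, 0.03], "spin": 0}, {"translation": [0, 0, 0.035], "spin": 0}, {"translation": [0, 0, 0.025], "spin": 0}, {"translation": [0, 0, 0.01], "spin": 0}]'

```text
time: 31.7
tool_pos: [0.6636, 0.1899, 0.0193]
tcp_rot: [-2.373, -2.053, 0.01]
wrist_force: [-0.5, 0.5, -0.6]
width: 0.563
```

>>> play_rows --series '[{"translation": [0, 0, 0.004], "spin": 0}, {"translation": [0, 0, 0], "spin": 0}, {"translation": [0, 0, 0], "spin": 0}, {"translation": [0, 0, 0], "spin": 0}, {"translation": [0, 0, 0], "spin": 0}]'

```text
time: 32.2
tool_pos: [0.6682, 0.1911, 0.0219]
tcp_rot: [2.375, 2.055, 0.004]
wrist_force: [0.6, 1.0, -0.8]
width: 0.557
```

>>> play_rows --series '[{"translation": [0, 0, 0], "spin": 0}, {"translation": [0, 0, 0], "spin": 0}, {"translation": [0, 0, 0], "spin": 0}]'

```text
time: 32.5
tool_pos: [0.6671, 0.1908, 0.0204]
tcp_rot: [2.376, 2.055, 0.0]
wrist_force: [0.5, 0.2, -1.3]
width: 0.557
```

```bash
python3 plan.py .667 .191 .0103 81.7
```

```text
t 32.50 pos [0.6671 0.1908 0.0204] psi 81.72 tilt 0.01 F [ 0.5  0.2 -1.3] w 0.557 q6 0.39
spin units 0.0
shift now [ 0.0002 -0.0001  0.0101]
shift after spin [ 0.0002 -0.0001  0.0101]
```

>>> play_rows --series '[{"translation": [0, 0, 0.004], "spin": 0}, {"translation": [0, 0, 0.004], "spin": 0}, {"translation": [0, 0, 0.002], "spin": 0}, {"translation": [0, 0, 0], "spin": 0}, {"translation": [0, 0, 0], "spin": 0}]'

```text
time: 33.0
tool_pos: [0.667, 0.1908, 0.0099]
tcp_rot: [-2.376, -2.055, 0.0]
wrist_force: [-0.0, 0.7, -0.0]
width: 0.555
```

>>> play_rows --series '[{"translation": [0, 0, 0], "spin": 0}, {"translation": [0, 0, 0], "spin": 0}, {"translation": [0, 0, 0], "spin": 0}]'

```text
time: 33.3
tool_pos: [0.6671, 0.1908, 0.0102]
tcp_rot: [-2.376, -2.055, 0.0]
wrist_force: [-0.0, -0.6, -0.6]
width: 0.557
```

>>> play_rows --series '[{"translation": [0, 0, 0], "spin": 0}, {"translation": [0, 0, 0], "spin": 0}, {"translation": [0, 0, 0], "spin": 0}, {"translation": [0, 0, 0], "spin": 0}, {"translation": [0, 0, 0], "spin": 0}]' --jaw 1

```text
time: 33.8
tool_pos: [0.6671, 0.1908, 0.0103]
tcp_rot: [2.376, 2.055, 0.0]
wrist_force: [-0.4, -0.8, -0.3]
width: 0.998
```

>>> play_rows --series '[{"translation": [0, 0, -0.01], "spin": 0}, {"translation": [0, 0, -0.03], "spin": 0}, {"translation": [0, 0, -0.04], "spin": 0}, {"translation": [0, 0, -0.04], "spin": 0}, {"translation": [0, 0, -0.03], "spin": 0}]'

```text
time: 34.3
tool_pos: [0.6682, 0.1911, 0.1644]
tcp_rot: [2.375, 2.054, 0.006]
wrist_force: [0.1, 0.3, 0.5]
width: 1.001
```

>>> play_rows --series '[{"translation": [0.02, -0.03, 0], "spin": 0}, {"translation": [0.02, -0.04, 0], "spin": 0}, {"translation": [0.02, -0.045, 0], "spin": 0}, {"translation": [0.02, -0.045, 0], "spin": 0}, {"translation": [0.02, -0.04, 0], "spin": 0}]'

```text
time: 34.8
tool_pos: [0.4817, 0.3193, 0.1612]
tcp_rot: [-2.376, -2.055, -0.001]
wrist_force: [-0.1, 0.3, -0.4]
width: 1.0
```

>>> play_rows --series '[{"translation": [0.01, -0.03, 0], "spin": 0}, {"translation": [0, 0, 0], "spin": 0}, {"translation": [0, 0, 0], "spin": 0}, {"translation": [0, 0, 0], "spin": 0}]'

```text
time: 35.2
tool_pos: [0.4564, 0.3326, 0.161]
tcp_rot: [2.376, 2.054, 0.002]
wrist_force: [-0.6, -0.5, -0.6]
width: 1.002
```

Run:
```python
from rect import *
from plan import st
st()
T=snap("top","t9")[1];S=snap("scene","s9")[1]
I=[("top",T),("scene",S)]
for nm,I in (("top",[("top",T)]),("scene",[("scene",S)])):
    f=lambda *a:[float(round(v,4)) for v in both(*a)[:3]]
    print(nm,"tin",f(.042,.667,.191,.04,lambda h:((h[...,0]<5)|(h[...,0]>175))&(h[...,1]>180),I),"jar",f(.055,.6226,-.116,.03,lambda h:(h[...,1]<90)&(h[...,2]>120),I),
    "ring",f(.074,.6434,.0313,.035,lambda h:(h[...,0]>16)&(h[...,1]>100)&(h[...,2]>80),I))
```

```text
t 35.20 pos [0.4564 0.3326 0.161 ] psi 81.70 tilt 0.09 F [-0.6 -0.5 -0.6] w 1.002 q6 0.73
top tin [0.6663, 0.1894, 16.925] jar [0.6217, -0.1163, 7.05] ring [0.6421, 0.0321, 13.675]
scene tin [0.6687, 0.1885, 16.745] jar [0.6242, -0.1168, 6.965] ring [0.6452, 0.0307, 13.115]
```

View pics/t9.png

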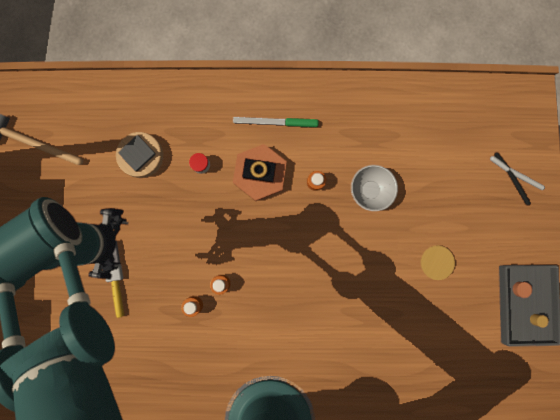

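View pics/s9.png

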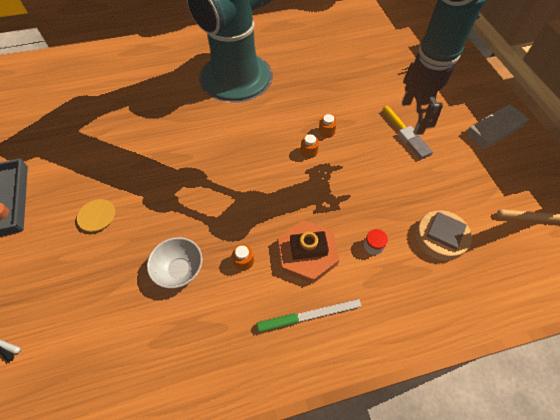

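Everything is in place. The jar (317,181) lies between the brick and bowl, the tin (199,162) between the brick and anvil, and the ring (259,170) on the charcoal. Handing in.

```bash
python3 -c "
from workcell import bot
print(bot.finish_job())"
```

```text
the job is handed in; nothing more can be done
None
```

The bench is set up as asked, and I handed the job in at about 35 s. In order, I laid the charcoal on the firebrick and the ring on the charcoal. Then I stood the jar (the one of three that started farthest from the base) midway to the bowl and the tin midway to the anvil.

My last checks from the top and scene cameras, and the wrist camera where noted:

| Thing | Distance from target |
|---|---|
| Charcoal (top camera, before the jar and tin moves) | about 1 mm from the brick's middle |
| Ring | about 1–2 mm from the charcoal's middle |
| Jar | about 1–2 mm from the midpoint |
| Tin | about 2–3 mm from the midpoint |

- **Disagreement between cameras:** the views differed by 1–3 mm, about what the 2 mm calibration allows. For example, the wrist camera put the charcoal 1.5 mm off centre along the line to the bowl and anvil.
- **Limits and other items:** the brush, file and saucer were not touched. No check failed, and the highest wrist force in the readings after each move was about 6 N.

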